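Check the turntable's stop button

ROBOT

A 6-joint arm with a two-finger parallel gripper is mounted at the origin on the work surface. World frame = base frame: x ahead of the robot, y to its left, z up, the work surface at z = 0. Lengths are in mm, angles in degrees, forces in N, time in s.
With the tool pointing down it reaches from about 350 to 850 mm from the base axis. Payload 8.1 kg.
Tool frame: the origin (TCP) lies midway between the tips of the shut fingers; the grasp point (between the pads) lies 19 mm behind it; z points along the fingers, y is the line along which they close (so a half turn about z gives the same grasp; the last joint's range is limited). The gripper opens to 85 mm and grips with 20 to 120 N. Pads are 22 mm wide; open, the fingers measure 114 mm over their backs; the gripper's body (76 mm by 85 mm) begins 54 mm behind the grasp point. The pads swing forward as they close: fully open they stand 13 mm farther back than shut.
Start: joints at [64.148, 7.471, 85.268, -0, 87.261, -4.893], TCP at [214.597, 560.315, 201.192] pointing down, gripper open.
Joint ranges: [-169.43, 169.43], [-51.17, 129.36], [1.28, 143.12], [-76.62, 256.62], [0, 156.53], [-152.29, 152.29]. Speed limits (degrees/s): [136.94, 136.94, 159.86, 180, 180, 180].

INTERFACE

Orientations are given as [roll, pitch, yaw] about the fixed x, y, z axes, in that order (R = Rz(yaw) Ry(pitch) Rx(roll)).
In Python, from bench import r gives the robot as it stands.
- The arm moves only by the tool send_rows, never from a script. Its argument "increments" is a list of rows, each a list of 6 numbers: the shift along the tool's x, y, z in mm, then the turn, a rotation vector about the tool's x, y, z in rad. A call has 1 to 5 rows; each row shifts and turns the commanded pose from where the row before left it, along the tool's axes as they then stand; what a row does not reach is not made up. A row lasts 1/8 s, in which the tool goes at most 62.5 mm and 10.7 degrees, less where a joint would pass 70% of its speed; a pose out of reach is approached as far as the arm can. A call is refused whole if a number of a shift passes 62.5 or a number of a turn 0.188, either way. A call with a gripper value outside its range is refused whole. "grip" is the closure, from -1 (fully open) to 1 (shut), set as the call begins (left out, the last holds). The fingers move at their own pace and stop on an object; "grip_force" is the grip in N (left out, the last holds). Time passes only in rows, so rows that do not move let the fingers close. It gives the time, the measured TCP pose, the force, the opening and the grip force at its end, in the units of the state.
- r.sense(): the state, without advancing time (a new reading comes with each control period).
- r.snapshot(name): name is "scene" or "top"; returns a dict with "img" (420x560x3 uint8, blue, green, red), "z_map" (420x560 float32, mm along the optical axis (not along the pixel's ray), 0 where there is no reading), "fx", "fy", "cx", "cy" (pixels), "D" ([k1, k2, p1, p2, k3] as OpenCV has them; the pictures are not rectified), "view" (4x4, takes a point from world to camera coordinates). Camera axes: x right, y down, z forward; pixel columns grow to the right and rows downward; lengths in mm; the calibration is good to about 2 mm. A picture is of the moment at which its call begins.
- r.hand_in(): hands the job in; it is judged then, once.
The state is a dict: "time": time; "joint_pos": joint angles; "qd": joint speeds; "joint_efforts": joint torques, N m; "tool_pos": TCP position; "tcp_rot": TCP orientation; "ft_force": force on the tool from outside, world axes, zero at the start; "wrist_torque": the same for the moment, N m; "finger_gap": finger opening in mm; "grip_force": force on a finger pad.
Only numpy, scipy, OpenCV 4.12 (cv2) and the standard library are available. Lean on these libraries where they do the work, as an engineer would, in place of code of your own. Each camera call takes 0.05 s, during which the arm holds its last target. There are 200 camera calls.

TASK

Check the turntable's stop button before the day's painting: with a fingertip press the red mushroom button gently down until it latches and stays in by itself, then push one of its wings round clockwise (seen from above), with the outside of the fingers, until the button springs back out. Grip nothing, leave the bowl, the paint jar and the brush where they are, and finish with the hand clear of everything.

Things in the scene. Friction and masses are not known exactly. Their poses are not given: they have to be found in the camera images.
- stop_box: Yellow stop station, a box 130 x 130 mm and 60 mm high, fixed to the bench; origin at the centre of its underside, z up, the button's axis is its z axis. It stands left or right of the bench's middle, turned by up to 0.6 rad.
- stop_top (a point): Centre of the red mushroom's flat top (flat disc 30 mm across, 103 mm above the bench when out). Turns and sinks with the button: z is the button's axis (up), y runs along its two wings. The mushroom is 52 mm across at its widest, its underside 23 mm below this point. Pressing down takes about 4 to 7 N.
- wing_left (a point): Middle of the wing on the button's +y side, 40 mm from the axis, 14 mm below the top. Wings: one straight bar across the mushroom, 14 mm thick (along x), 18 mm high, reaching 50 mm from the axis; undersides 20 mm above the box's top (12 mm when latched). Clockwise means pushing this wing towards its own +x; the face to push lies 7 mm to the -x side of this point.
- wing_right (a point): Middle of the like wing on the button's -y side, 40 mm from the axis; clockwise means pushing it towards its own -x; the face to push lies 7 mm to the +x side of this point.
- stop_press (a joint): How far the button is pressed in, m: 0 out, it latches once pressed about 9 mm and then stays in at about 8 mm, hard stop at 12 mm. More than 45 N of finger force on the button would damage it.
- stop_twist (a joint): Turn of the button, rad, clockwise from above positive: 0 at rest, stop at 1.2. A light spring (about 0.04 N m) turns it back to 0 when let go. While latched, turning it to about 0.7 rad (40 degrees) frees the catch and the button springs out.
- turntable: Grey decorating turntable fixed to the bench, 180 mm across and 45 mm high; origin at the centre of its underside. Stands on the other side of the bench's middle from the stop station.
- bowl: Loose dark blue bowl, 110 mm across, 45 mm high, standing on the turntable; origin at the centre of its underside.
- paint_jar: Loose blue paint jar with white lid, 50 mm across, 70 mm high, standing between stop station and turntable; origin at the centre of its underside.
- brush: Loose paint brush lying on the far side of the bench, roughly crosswise; origin under its middle.
There are look-alikes about, which are no part of the job. Several things look just like the stop_box: the one meant starts farthest to the robot's left.

How it is judged:
By the outcome, as a careful person would: the job done as asked, in the order asked, and still so for the second after the job is handed in, with the robot touching nothing.
It also fails if it takes over 42 s, if anything falls off the work surface, if the arm or the gripper's body presses on something with over 40 N, if the wrist force passes 120 N, or if a joint passes its speed limit or range.

## Working session

There is one attempt and no reset: what is moved stays moved. The work goes in short steps, Python scripts to look and compute and a tool call to move; the robot and the scene stay as the last step left them, time stands still between calls to the robot, and variables do not carry over. Pictures are saved under pics/ and viewed, at most 10 in all, crops included, and the job is handed in when it is done.

Besides the shell and the picture viewer there is one more tool, called after "Call:" as name(argument=value, ...), one argument or row to a line, values as JSON. send_rows: Moves the arm, as the interface text tells. Its arguments: {"type":"object","properties":{"increments":{"type":"array"},"grip":{"type":"number"},"grip_force":{"type":"number"}},"required":["increments"]}

```bash
mkdir -p pics
cat > h.py <<'E'
from bench import r
import numpy as np, cv2
def snap(n):
    s=r.snapshot(n); np.savez('/tmp/'+n+'.npz',**{k:np.array(v) for k,v in s.items()}); return s
def ray(s,u,v):
    K=np.array([[s['fx'],0,s['cx']],[0,s['fy'],s['cy']],[0,0,1.]])
    p=cv2.undistortPoints(np.array([[[u,v]]],float),K,np.array(s['D'],float))[0,0]
    T=np.linalg.inv(np.array(s['view'])); d=T[:3,:3]@np.array([p[0],p[1],1]); return T[:3,3],d
def at_z(s,u,v,z):
    o,d=ray(s,u,v); return o+d*(z-o[2])/d[2]
def depth(s,u,v):
    o,d=ray(s,u,v); return o+d*s['z_map'][int(v),int(u)]
E
python3 - <<'E'
from h import *
for n in('scene','top'):
    s=snap(n); cv2.imwrite(f'pics/{n}.png',s['img'])
st=r.sense(); print(st)
E
```

```text
{'time': 0.1, 'joint_pos': array([ 6.41466283e+01,  7.51356300e+00,  8.53256783e+01,  8.46345066e-04,
        8.72607817e+01, -4.89022900e+00]), 'qd': array([ 0.1251816 , -0.07539062, -0.001012  ,  0.04322484,  0.12422069,
       -0.08835376]), 'joint_efforts': array([ 2.75129183e-03, -5.70949709e+01, -5.01944768e+01, -4.86500448e-05,
        8.09695252e-03,  1.37332032e-05]), 'tool_pos': array([214.35907717, 559.79677471, 200.19508132]), 'tcp_rot': array([-1.79900413e+02, -9.36887871e-03,  1.59036808e+02]), 'ft_force': array([ 0.80086955,  0.50734517, -0.40353398]), 'wrist_torque': array([-0.02515913, -0.02989264,  0.01118805]), 'grip_force': 0.0, 'finger_gap': 85.5515103243532}
```

View pics/top.png

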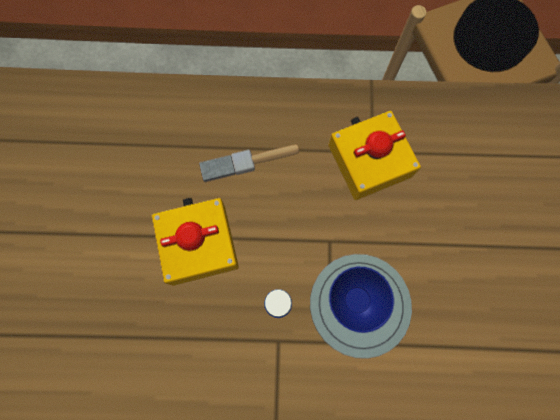

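View pics/scene.png

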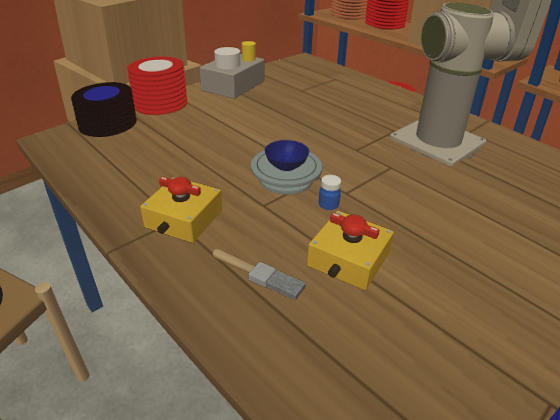

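The top view shows two yellow boxes with red buttons. The left one is at about (190,236) with wing ends at (163,242) and (217,230). The other is at (379,144), and the jar is at (278,303). Next I compute the positions.

Run:
```python
import sys; from h import *
s=dict(np.load('/tmp/top.npz'))
for n,u,v,z in[('L',190,236,103),('R',379,144,103),('jar',278,303,70)]: print(n,at_z(s,u,v,z).round(),depth(s,u,v).round())
for c in [(156,217),(218,202),(231,262),(168,277)]: print(at_z(s,*c,60).round(1))
# red segmentation left button
hsv=cv2.cvtColor(s['img'],cv2.COLOR_BGR2HSV)
m=((hsv[...,0]<8)|(hsv[...,0]>172))&(hsv[...,1]>150)&(hsv[...,2]>80)
P=[]
for v in range(205,270):
    for u in range(150,235):
        if s['z_map'][v,u]>0:
            p=depth(s,u,v)
            if p[2]>75: P.append(p)
P=np.array(P); print(len(P),P[:,2].max())
t=P[P[:,2]>100.5]; print('top',len(t),t.mean(0),t.min(0),t.max(0))
c=t.mean(0)[:2]; q=P[(P[:,2]>84)]; d=q[:,:2]-c; rr=np.hypot(*d.T); w=rr>30
print('wing',w.sum(),rr.max()); C=d[w]; U,S,V=np.linalg.svd(C); print(V[0],np.degrees(np.arctan2(V[0][1],V[0][0])))
for sg in(1,-1): k=(d[w]@V[0])*sg>0; print(q[w][k].mean(0),(C[k]@V[0]).min(),(C[k]@V[0]).max(),(C[k]@V[1]).min(),(C[k]@V[1]).max())
im=cv2.resize(s['img'][190:295,140:250],None,fx=6,fy=5.7,interpolation=cv2.INTER_CUBIC); cv2.imwrite('pics/crop.png',cv2.resize(s['img'][190:290,140:250],None,fx=6,fy=6,interpolation=cv2.INTER_CUBIC))
```

```text
L [603. 158. 103.] [603. 158. 104.]
R [ 781. -169.  103.] [ 781. -168.  104.]
jar [497.   5.  70.] [497.   5.  71.]
[643.9 231.3  60. ]
[675.6 120.9  60. ]
[566.   90.5  60. ]
[536.6 199.2  60. ]
974 106.78216654476955
top 475 [604.26490103 161.14902473 103.1804982 ] [583.8940053  119.83342847 100.50055733] [625.95264942 206.56728979 106.78216654]
wing 219 50.16570884361318
[ 0.276249  -0.9610861] -73.96353981099136
[614.76582678 122.61571391  97.11366556] 29.99343619041511 50.01717706209813 -6.4865284516363815 8.179863373653424
[592.87287561 198.61802673  97.40843882] -49.793183410129124 -29.603647567392553 -6.658735524464581 7.688776536393438
```

View pics/crop.png

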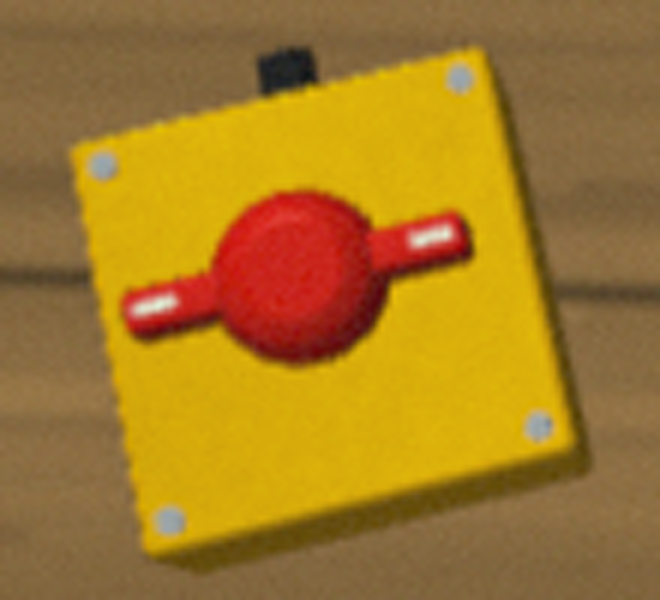

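The button is at (604.5, 160.5) with its top at z 103. The left wing points along (-0.276, 0.961), so its yaw is about 16° and the tool yaw should be 106°. I'll move above the button with the fingers shut.

```bash
cat >> h.py <<'E'
def plan(xyz,yaw,n):
    st=r.sense(); p=st['tool_pos']; y0=st['tcp_rot'][2]; dy=((yaw-y0+180)%360-180)/n; d=(np.array(xyz)-p)/n
    for i in range(n):
        a=np.radians(y0+i*dy)
        print([round(float(d@[np.cos(a),np.sin(a),0]),1),round(float(d@[np.sin(a),-np.cos(a),0]),1),round(-d[2],1),0,0,round(-np.radians(dy),3)])
def state():
    s=r.sense(); print(s['time'],s['tool_pos'].round(1),s['tcp_rot'].round(1),s['ft_force'].round(1),s['finger_gap'])
E
python3 -c "
from h import *
plan([604.5,160.5,190],106,12)"
```

```text
[-42.3, -19.4, np.float64(0.8), 0, 0, np.float64(0.077)]
[-43.6, -16.1, np.float64(0.8), 0, 0, np.float64(0.077)]
[-44.7, -12.7, np.float64(0.8), 0, 0, np.float64(0.077)]
[-45.6, -9.2, np.float64(0.8), 0, 0, np.float64(0.077)]
[-46.2, -5.7, np.float64(0.8), 0, 0, np.float64(0.077)]
[-46.5, -2.1, np.float64(0.8), 0, 0, np.float64(0.077)]
[-46.5, 1.5, np.float64(0.8), 0, 0, np.float64(0.077)]
[-46.2, 5.1, np.float64(0.8), 0, 0, np.float64(0.077)]
[-45.7, 8.6, np.float64(0.8), 0, 0, np.float64(0.077)]
[-44.9, 12.1, np.float64(0.8), 0, 0, np.float64(0.077)]
[-43.9, 15.5, np.float64(0.8), 0, 0, np.float64(0.077)]
[-42.5, 18.9, np.float64(0.8), 0, 0, np.float64(0.077)]
```

Call:
send_rows(
  increments=[
    [-42.3,-19.4,0.8,0,0,0.077],
    [-43.6,-16.1,0.8,0,0,0.077],
    [-44.7,-12.7,0.8,0,0,0.077],
    [-45.6,-9.2,0.8,0,0,0.077],
    [-46.2,-5.7,0.8,0,0,0.077],
  ],
  grip=1,
)

```text
time: 0.72
tool_pos: [377.9, 392.7, 196.7]
tcp_rot: [-180.0, -0.0, 136.8]
ft_force: [0.1, 0.2, 0.2]
finger_gap: 0.3
grip_force: 0.0
```

Call:
send_rows(
  increments=[
    [-46.5,-2.1,0.8,0,0,0.077],
    [-46.5,1.5,0.8,0,0,0.077],
    [-46.2,5.1,0.8,0,0,0.077],
    [-45.7,8.6,0.8,0,0,0.077],
    [-44.9,12.1,0.8,0,0,0.077],
  ],
)

```text
time: 1.35
tool_pos: [540.7, 226.7, 192.7]
tcp_rot: [-180.0, -0.0, 114.8]
ft_force: [-0.1, 1.5, 0.3]
finger_gap: 0.7
grip_force: 0.0
```

Call:
send_rows(
  increments=[
    [-43.9,15.5,0.8,0,0,0.077],
    [-42.5,18.9,0.8,0,0,0.077],
    [0,0,0,0,0,0],
    [0,0,0,0,0,0],
  ],
)

```text
time: 1.85
tool_pos: [604.7, 161.6, 190.9]
tcp_rot: [-179.9, -0.0, 106.1]
ft_force: [0.2, -0.2, 0.1]
finger_gap: 0.1
grip_force: 0.0
```

```bash
python3 -c "
from h import *
state();plan([604.5,160.5,112],106,4)"
```

```text
1.85 [604.7 161.6 190.9] [-179.9   -0.   106.1] [ 0.2 -0.2  0.1] 0.1437616623018142
[-0.2, -0.1, np.float64(19.7), 0, 0, np.float64(0.0)]
[-0.2, -0.1, np.float64(19.7), 0, 0, np.float64(0.0)]
[-0.2, -0.1, np.float64(19.7), 0, 0, np.float64(0.0)]
[-0.2, -0.1, np.float64(19.7), 0, 0, np.float64(0.0)]
```

Call:
send_rows(
  increments=[
    [0,0,25,0,0,0],
    [0,0,25,0,0,0],
    [0,0,20,0,0,0],
    [0,0,9,0,0,0],
    [0,0,0,0,0,0],
  ],
)

```text
time: 2.48
tool_pos: [604.6, 161.8, 112.1]
tcp_rot: [-179.9, -0.0, 106.1]
ft_force: [0.1, 0.1, 0.8]
finger_gap: 0.1
grip_force: 0.0
```

Call:
send_rows(
  increments=[
    [0,0,4,0,0,0],
    [0,0,3,0,0,0],
    [0,0,3,0,0,0],
    [0,0,2,0,0,0],
    [0,0,0,0,0,0],
  ],
)

```text
time: 3.1
tool_pos: [605.0, 161.5, 100.3]
tcp_rot: [-180.0, -0.0, 106.1]
ft_force: [-0.4, -0.4, -0.7]
finger_gap: 0.1
grip_force: 0.0
```

Call:
send_rows(
  increments=[
    [0,0,1.5,0,0,0],
    [0,0,1.5,0,0,0],
    [0,0,0,0,0,0],
  ],
)

```text
time: 3.48
tool_pos: [605.0, 161.5, 97.4]
tcp_rot: [-180.0, -0.0, 106.1]
ft_force: [-0.4, -0.5, 0.8]
finger_gap: 0.1
grip_force: 0.0
```

Call:
send_rows(
  increments=[
    [0,0,1.5,0,0,0],
    [0,0,1.5,0,0,0],
    [0,0,0,0,0,0],
  ],
)

```text
time: 3.85
tool_pos: [605.0, 161.5, 94.3]
tcp_rot: [-180.0, -0.0, 106.1]
ft_force: [-0.6, -0.3, 0.4]
finger_gap: 0.0
grip_force: 0.0
```

No force yet, so I look before going further.

Run:
```python
from h import *
s=snap('scene'); cv2.imwrite('pics/s2.png',cv2.resize(s['img'][170:300,290:420],None,fx=4.5,fy=4.5,interpolation=cv2.INTER_CUBIC)); state()
```

```text
3.9 [605.1 161.5  94.5] [-180.    -0.   106.1] [-1.1  0.4  0.3] -0.31932815174296814
```

View pics/s2.png

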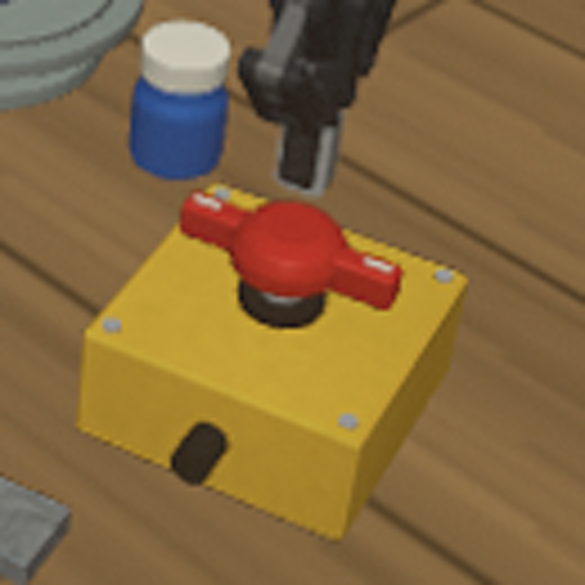

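The tip at crop pixel (315,190) appears above or behind the button at (300,225). I compare the two cameras.

Run:
```python
from h import *
t0=dict(np.load('/tmp/top.npz')); s=dict(np.load('/tmp/scene.npz')); t=snap('top')
def proj(s,p):
    V=np.array(s['view']); K=np.array([[s['fx'],0,s['cx']],[0,s['fy'],s['cy']],[0,0,1.]])
    return cv2.projectPoints(np.array([p],float),cv2.Rodrigues(V[:3,:3])[0],V[:3,3],K,np.array(s['D'],float))[0].ravel().round(1)
print('scene proj tip',proj(s,[605,161.5,94.5]),'btn',proj(s,[604.5,160.5,103]))
for c in [(357,221),(357,218),(354,222),(360,211),(358,205),(361,208)]: print(c,depth(s,*c).round(1))
def cloud(s,u0,u1,v0,v1):
    return np.array([depth(s,u,v) for v in range(v0,v1) for u in range(u0,u1) if s['z_map'][v,u]>0])
P=cloud(s,300,400,195,290)
k=np.hypot(P[:,0]-604.5,P[:,1]-160.5)<90
h=P[k]; print('scene box top pts',np.histogram(h[:,2],np.arange(0,200,10)))
cv2.imwrite('pics/t2.png',cv2.resize(t['img'][170:300,110:270],None,fx=4.5,fy=4.5,interpolation=cv2.INTER_CUBIC))
for c in[(324,216),(388,231),(367,263)]:
  print(at_z(s,*c,60).round(),depth(s,*c).round())
```

```text
scene proj tip [354.9 222.9] btn [355.2 219.1]
(357, 221) [606.5 166.6 102.9]
(357, 218) [598.1 159.8 101.8]
(354, 222) [613.2 164.7 102.9]
(360, 211) [607.8 170.6 129.9]
(358, 205) [617.3 170.7 148.4]
(361, 208) [608.1 172.  137.8]
scene box top pts (array([ 593,  223,  274,  343,  301,  890, 1461,   13,  133,  347,  231,
          0,   13,   45,   58,   51,    7,   39,   12]), array([  0,  10,  20,  30,  40,  50,  60,  70,  80,  90, 100, 110, 120,
       130, 140, 150, 160, 170, 180, 190]))
[600.  79.  60.] [542.  31.   2.]
[538. 198.  60.] [541. 200.  63.]
[643. 228.  60.] [646. 230.  63.]
```

View pics/t2.png

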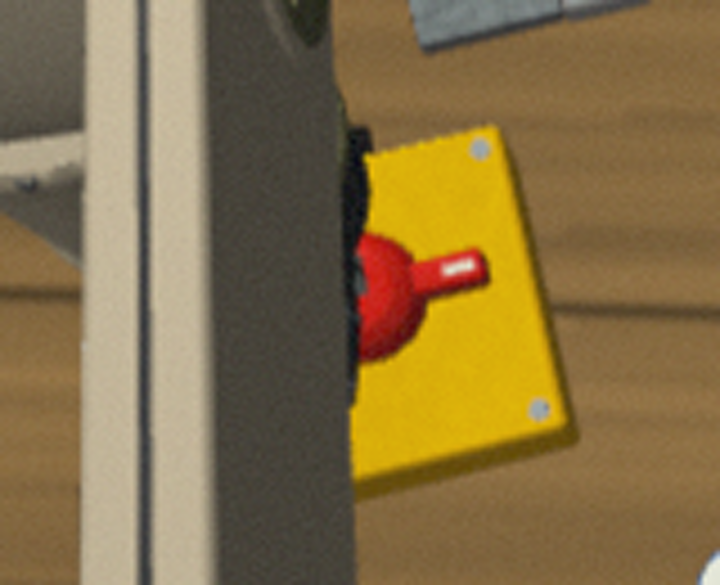

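The depth map puts the tip at about z 126, while the state says 94. I look again after a pause to check for image lag.

Call:
send_rows(
  increments=[
    [0,0,0,0,0,0],
    [0,0,0,0,0,0],
  ],
)

```text
time: 4.2
tool_pos: [605.2, 161.5, 94.6]
tcp_rot: [180.0, -0.0, 106.1]
ft_force: [0.5, 0.0, 0.6]
finger_gap: -0.2
grip_force: 0.0
```

Run:
```python
from h import *
s0=dict(np.load('/tmp/scene.npz'));s=snap('scene'); state()
print(np.abs(s['img'].astype(int)-s0['img'])[180:230,330:390].mean())
for v in range(190,226,2): print(v,[tuple(int(x) for x in depth(s,u,v).round()) for u in(354,357,360,363)], s['img'][v,358])
```

```text
4.25 [605.2 161.5  94.6] [180.   -0.  106.1] [-0.6 -0.4  0.2] 0.11386640299181017
1.1414444444444445
190 [(660, 188, 210), (653, 189, 207), (639, 185, 199), (617, 176, 185)] [32 36 42]
192 [(653, 183, 200), (650, 187, 201), (635, 183, 192), (617, 177, 180)] [34 39 44]
194 [(648, 180, 192), (648, 186, 196), (635, 183, 188), (615, 176, 175)] [34 38 45]
196 [(636, 172, 178), (642, 183, 187), (635, 184, 184), (613, 176, 169)] [29 35 44]
198 [(617, 160, 158), (633, 177, 175), (632, 183, 178), (608, 173, 161)] [27 33 42]
200 [(617, 160, 154), (615, 166, 156), (612, 170, 157), (608, 173, 157)] [34 39 47]
202 [(618, 162, 151), (618, 168, 154), (614, 172, 154), (608, 174, 153)] [39 44 50]
204 [(618, 162, 146), (615, 167, 147), (614, 172, 150), (608, 175, 149)] [39 44 51]
206 [(617, 162, 141), (617, 169, 145), (612, 172, 144), (606, 174, 142)] [37 43 50]
208 [(618, 163, 138), (616, 169, 140), (608, 170, 137), (602, 172, 135)] [35 41 48]
210 [(612, 160, 128), (615, 169, 135), (609, 171, 133), (601, 172, 130)] [30 36 45]
212 [(478, 67, 2), (610, 166, 126), (611, 173, 131), (462, 80, 2)] [114 119 120]
214 [(592, 147, 101), (477, 75, 0), (471, 79, 0), (466, 84, 0)] [ 63 101 126]
216 [(600, 154, 104), (597, 159, 106), (590, 160, 103), (472, 89, 1)] [ 35  48 168]
218 [(606, 158, 105), (601, 162, 104), (596, 165, 104), (588, 166, 100)] [ 37  49 173]
220 [(610, 162, 104), (603, 164, 102), (600, 169, 103), (596, 172, 103)] [ 38  48 173]
222 [(615, 166, 105), (611, 170, 105), (606, 173, 104), (599, 175, 102)] [ 38  50 173]
224 [(617, 168, 103), (613, 172, 103), (610, 177, 104), (604, 179, 102)] [ 39  51 182]
```

The cameras agree with each other: the fingertip really is at z ≈ 127, about 32 mm above the reported TCP. Contact should therefore come at a reading near 70, so I descend with force watched.

Call:
send_rows(
  increments=[
    [0,0,4,0,0,0],
    [0,0,4,0,0,0],
    [0,0,4,0,0,0],
    [0,0,2,0,0,0],
    [0,0,0,0,0,0],
  ],
)

```text
time: 4.88
tool_pos: [605.0, 161.5, 80.3]
tcp_rot: [-180.0, -0.0, 106.1]
ft_force: [0.0, -0.5, -0.2]
finger_gap: -0.1
grip_force: 0.0
```

Call:
send_rows(
  increments=[
    [0,0,2,0,0,0],
    [0,0,2,0,0,0],
    [0,0,2,0,0,0],
    [0,0,0,0,0,0],
  ],
)

```text
time: 5.38
tool_pos: [605.0, 161.5, 74.3]
tcp_rot: [-180.0, -0.0, 106.1]
ft_force: [-0.0, -0.6, -0.7]
finger_gap: 0.0
grip_force: 0.0
```

Run:
```python
from h import *
s=snap('scene'); state()
for v in range(204,230,2): print(v,[tuple(int(x) for x in depth(s,u,v).round()) for u in(351,354,357,360)])
```

```text
5.425 [605.  161.5  74.4] [-180.    -0.   106.1] [-0.6 -0.4  0.6] -0.20015395361667188
204 [(635, 168, 158), (646, 182, 170), (640, 184, 169), (626, 181, 161)]
206 [(633, 167, 152), (634, 174, 156), (641, 185, 166), (627, 182, 157)]
208 [(614, 154, 130), (616, 162, 136), (632, 180, 154), (609, 171, 138)]
210 [(614, 154, 126), (619, 165, 135), (617, 170, 136), (609, 171, 133)]
212 [(614, 155, 122), (617, 164, 128), (617, 171, 132), (608, 171, 128)]
214 [(620, 160, 123), (617, 165, 124), (615, 170, 126), (609, 172, 125)]
216 [(619, 160, 118), (614, 163, 117), (615, 170, 122), (608, 172, 119)]
218 [(614, 157, 109), (616, 166, 115), (615, 171, 118), (609, 174, 116)]
220 [(614, 158, 104), (611, 163, 106), (614, 171, 112), (609, 174, 111)]
222 [(618, 161, 103), (614, 165, 104), (609, 168, 103), (605, 173, 104)]
224 [(623, 166, 104), (1175, 555, 634), (614, 173, 103), (609, 176, 103)]
226 [(626, 168, 102), (621, 172, 102), (616, 175, 101), (613, 179, 102)]
228 [(627, 170, 99), (624, 175, 100), (619, 178, 99), (615, 181, 99)]
```

Call:
send_rows(
  increments=[
    [0,0,1.5,0,0,0],
    [0,0,1.5,0,0,0],
    [0,0,0,0,0,0],
  ],
)

```text
time: 5.8
tool_pos: [605.4, 161.6, 72.0]
tcp_rot: [180.0, 0.0, 106.1]
ft_force: [-1.1, 0.6, 4.2]
finger_gap: 0.2
grip_force: 2.2
```

Call:
send_rows(
  increments=[
    [0,0,1.5,0,0,0],
    [0,0,1.5,0,0,0],
    [0,0,0,0,0,0],
  ],
)

```text
time: 6.18
tool_pos: [605.4, 161.6, 68.8]
tcp_rot: [180.0, 0.0, 106.1]
ft_force: [-1.2, -0.7, 4.0]
finger_gap: -0.1
grip_force: 2.3
```

Call:
send_rows(
  increments=[
    [0,0,1.5,0,0,0],
    [0,0,1.5,0,0,0],
    [0,0,0,0,0,0],
  ],
)

```text
time: 6.55
tool_pos: [605.3, 161.6, 65.6]
tcp_rot: [180.0, 0.0, 106.1]
ft_force: [-0.3, 0.4, 4.8]
finger_gap: -0.0
grip_force: 2.3
```

Call:
send_rows(
  increments=[
    [0,0,1,0,0,0],
    [0,0,1,0,0,0],
    [0,0,0,0,0,0],
  ],
)

```text
time: 6.92
tool_pos: [605.3, 161.6, 63.6]
tcp_rot: [180.0, 0.0, 106.1]
ft_force: [0.8, 0.7, 4.2]
finger_gap: -0.2
grip_force: 2.5
```

Call:
send_rows(
  increments=[
    [0,0,1,0,0,0],
    [0,0,0,0,0,0],
  ],
)

```text
time: 7.18
tool_pos: [605.3, 161.6, 62.7]
tcp_rot: [180.0, 0.0, 106.1]
ft_force: [-0.7, 0.3, 4.9]
finger_gap: 0.0
grip_force: 2.5
```

That is about 10 to 11 mm of press. I raise clear and check that it stays in.

Call:
send_rows(
  increments=[
    [0,0,-4,0,0,0],
    [0,0,-8,0,0,0],
    [0,0,-15,0,0,0],
    [0,0,-15,0,0,0],
    [0,0,0,0,0,0],
  ],
)

```text
time: 7.8
tool_pos: [606.7, 161.8, 107.3]
tcp_rot: [179.8, 0.0, 106.1]
ft_force: [-0.7, 0.0, -0.0]
finger_gap: -0.4
grip_force: 0.0
```

Run:
```python
from h import *
s=snap('scene'); state()
P=np.array([depth(s,u,v) for v in range(195,290) for u in range(300,400) if s['z_map'][v,u]>0])
k=(np.hypot(P[:,0]-604.5,P[:,1]-160.5)<14)&(P[:,2]<112); h=P[k,2]; print(len(h),np.median(h[h>85]))
g=P[(np.hypot(P[:,0]-605,P[:,1]-162)<25)&(P[:,2]>112)]; print('tip low',np.sort(g[:,2])[:8])
plan([604.5,160.5,104],106,1)
# stage pose
yb=np.array([-.276,.961]); xb=np.array([.961,.276]); p=np.array([604.5,160.5])+42*yb-38*xb; print(p)
plan([*p,104],106,2)
```

```text
7.85 [606.  161.7 106. ] [179.9   0.  106.1] [ 0.4  0.2 -0.6] 0.004387024972061547
101 95.85390466810088
tip low [138.12980772 138.27656126 138.58867141 138.96658768 139.60976569
 139.94101522 140.27408877 140.52027099]
[-0.7, -1.8, np.float64(2.0), 0, 0, np.float64(0.002)]
[556.39  190.374]
[20.7, -19.9, np.float64(1.0), 0, 0, np.float64(0.001)]
[20.6, -19.9, np.float64(1.0), 0, 0, np.float64(0.001)]
```

It is latched: the top is at 95.9. I stage beside the left wing and lower the tip to an actual z of about 74 (reading 44).

Call:
send_rows(
  increments=[
    [20.7,-20,0,0,0,0],
    [20.6,-20,0,0,0,0],
    [0,0,20,0,0,0],
    [0,0,15,0,0,0],
    [0,0,0,0,0,0],
  ],
)

```text
time: 8.48
tool_pos: [553.9, 189.2, 66.8]
tcp_rot: [-179.7, 0.0, 106.1]
ft_force: [1.1, 0.4, 0.7]
finger_gap: 0.4
grip_force: 0.0
```

Run:
```python
from h import *
s=snap('scene'); state()
cv2.imwrite('pics/s3.png',cv2.resize(s['img'][170:300,290:420],None,fx=4.5,fy=4.5,interpolation=cv2.INTER_CUBIC))
yb=np.array([-.276,.961]); xb=np.array([.961,.276]); p=np.array([604.5,160.5])+42*yb-38*xb
plan([*p,44],106,2)
```

```text
8.525 [554.7 189.4  68. ] [-179.8    0.   106.1] [-0.5  0.2 -0.6] 0.09243560872051186
[0.2, 1.0, np.float64(12.0), 0, 0, np.float64(0.001)]
[0.2, 1.0, np.float64(12.0), 0, 0, np.float64(0.001)]
```

View pics/s3.png

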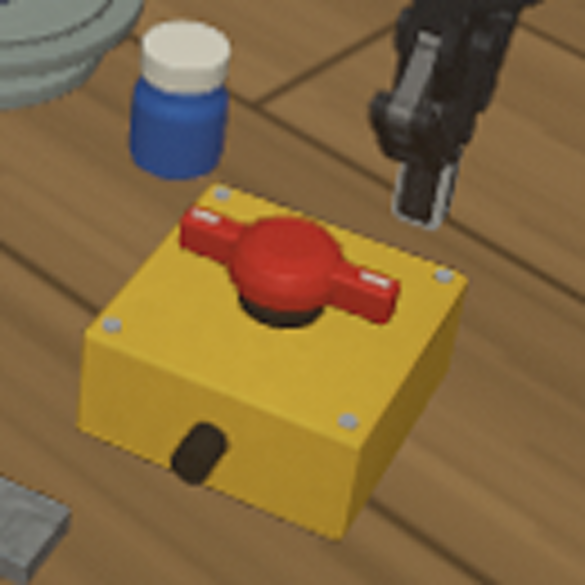

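The button is latched and the finger is clear of the box on the near side of the left wing. I lower and approach.

Call:
send_rows(
  increments=[
    [0.4,2,12,0,0,0],
    [0,0,11,0,0,0],
    [0,0,0,0,0,0],
  ],
)

```text
time: 8.9
tool_pos: [556.0, 190.7, 44.9]
tcp_rot: [-179.8, -0.0, 106.1]
ft_force: [0.5, -0.6, -0.2]
finger_gap: -0.2
grip_force: 0.0
```

Call:
send_rows(
  increments=[
    [0,6,0,0,0,0],
    [0,5,0,0,0,0],
    [0,3,0,0,0,0],
    [0,2,0,0,0,0],
    [0,0,0,0,0,0],
  ],
)

```text
time: 9.52
tool_pos: [572.6, 195.5, 46.6]
tcp_rot: [180.0, -0.0, 106.1]
ft_force: [0.4, -0.2, -0.2]
finger_gap: 0.0
grip_force: 0.0
```

Run:
```python
from h import *
s=snap('scene'); state()
d=r.sense()['tool_pos'][:2]-[604.5,160.5]; print(d@[-.276,.961],d@[.961,.276])
cv2.imwrite('pics/s4.png',cv2.resize(s['img'][170:300,290:420],None,fx=4.5,fy=4.5,interpolation=cv2.INTER_CUBIC))
```

```text
9.575 [572.4 195.5  46.6] [-180.     0.   106.1] [ 0.1 -0.  -0.1] -0.12876643208782487
42.48156243300908 -21.154632285851644
```

View pics/s4.png

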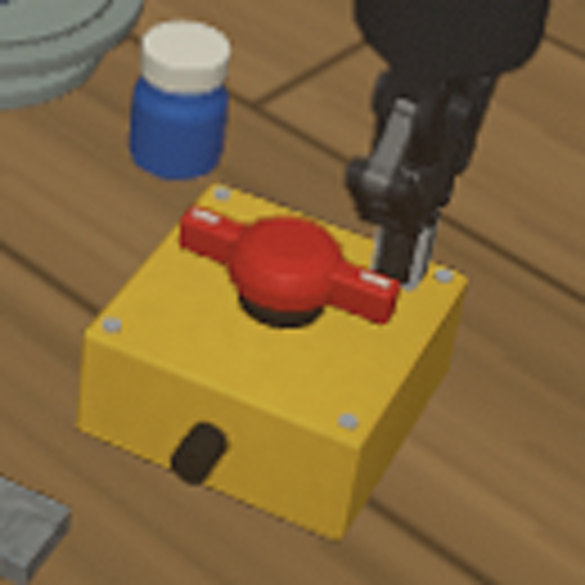

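The finger is just behind the wing at about (395,265). Now I push round the button's axis.

Call:
send_rows(
  increments=[
    [1,2.1,0,0,0,0.05],
    [1,2.1,0,0,0,0.05],
    [1,2.1,0,0,0,0.05],
    [1,2.1,0,0,0,0.05],
    [0,0,0,0,0,0],
  ],
)

```text
time: 10.2
tool_pos: [579.6, 201.2, 46.5]
tcp_rot: [-180.0, -0.0, 94.7]
ft_force: [-1.2, 0.5, 0.4]
finger_gap: -0.0
grip_force: 0.5
```

Call:
send_rows(
  increments=[
    [1.9,4.3,0,0,0,0.1],
    [1.9,4.3,0,0,0,0.1],
    [1.9,4.3,0,0,0,0.1],
    [0,0,0,0,0,0],
  ],
)

```text
time: 10.7
tool_pos: [592.7, 206.6, 46.5]
tcp_rot: [-180.0, 0.0, 77.5]
ft_force: [-0.9, 0.5, 1.0]
finger_gap: 0.2
grip_force: 0.4
```

Run:
```python
from h import *
s=snap('scene'); state()
d=r.sense()['tool_pos'][:2]-[604.5,160.5]; a=np.radians(r.sense()['tcp_rot'][2]);print(d@[np.cos(a),np.sin(a)],d@[np.sin(a),-np.cos(a)])
cv2.imwrite('pics/s5.png',cv2.resize(s['img'][170:300,290:420],None,fx=4.5,fy=4.5,interpolation=cv2.INTER_CUBIC))
```

```text
10.75 [592.6 206.6  46.5] [-180.     0.    77.6] [-1.   1.4  0.3] -0.25939923786304764
42.464430675433405 -21.492329484822402
```

View pics/s5.png

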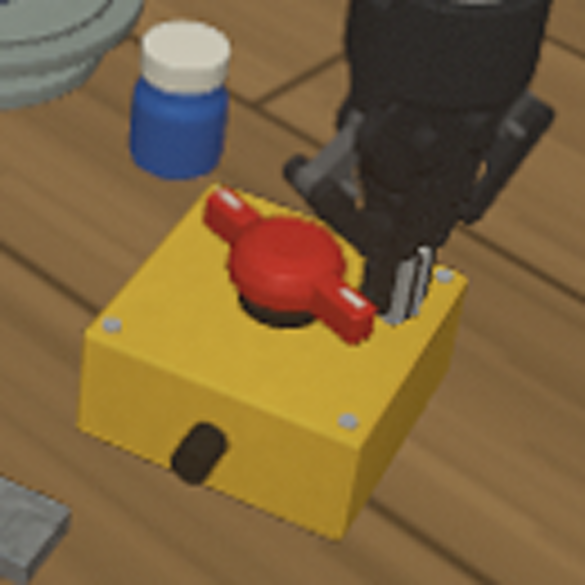

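The wing has turned with the finger to about 0.45 rad and is still latched. I continue to about 0.85 rad.

Call:
send_rows(
  increments=[
    [1.9,4.3,0,0,0,0.1],
    [1.9,4.3,0,0,0,0.1],
    [1,2.1,0,0,0,0.05],
    [1,2.1,0,0,0,0.05],
    [0,0,0,0,0,0],
  ],
)

```text
time: 11.38
tool_pos: [606.6, 207.9, 46.5]
tcp_rot: [-180.0, 0.0, 60.4]
ft_force: [-0.6, 1.0, 0.5]
finger_gap: 0.3
grip_force: 0.5
```

```bash
cat > chk.py <<'E'
from h import *
s=snap('scene'); state()
P=np.array([depth(s,u,v) for v in range(195,290) for u in range(300,400) if s['z_map'][v,u]>0])
h=P[(np.hypot(P[:,0]-604.5,P[:,1]-160.5)<12)&(P[:,2]<112),2]; print('top',len(h),np.median(h[h>85]))
cv2.imwrite('pics/s6.png',cv2.resize(s['img'][170:300,290:420],None,fx=4.5,fy=4.5,interpolation=cv2.INTER_CUBIC))
E
python3 chk.py
```

```text
11.425 [606.5 207.9  46.6] [-180.     0.    60.4] [-0.5  1.2  0.2] 0.09397190116908957
top 30 103.57974909779324
```

It has sprung out (top at 103.6). I retreat outward and then up.

Call:
send_rows(
  increments=[
    [4,-8,0,0,0,0],
    [20,-20,0,0,0,0],
    [30,-20,0,0,0,0],
    [0,0,-40,0,0,0],
    [0,0,-50,0,0,0],
  ],
)

```text
time: 12.05
tool_pos: [590.0, 279.1, 135.7]
tcp_rot: [-179.9, 0.2, 60.4]
ft_force: [0.7, 0.1, 0.1]
finger_gap: 0.1
grip_force: 0.0
```

Call:
send_rows(
  increments=[
    [20,0,-40,0,0,0],
    [40,0,0,0,0,0],
    [0,0,0,0,0,0],
    [0,0,0,0,0,0],
    [0,0,0,0,0,0],
  ],
)

```text
time: 12.68
tool_pos: [621.1, 330.1, 176.3]
tcp_rot: [-180.0, 0.0, 60.3]
ft_force: [-0.5, -0.0, -0.3]
finger_gap: 0.2
grip_force: 0.0
```

```bash
python3 chk.py; python3 -c "
from h import *
cv2.imwrite('pics/s7.png',snap('scene')['img'])"
```

```text
12.725 [621.3 330.1 176.5] [-180.     0.    60.2] [ 0.1  0.6 -0. ] 0.08159541842733595
top 90 103.95146931979104
```

View pics/s7.png

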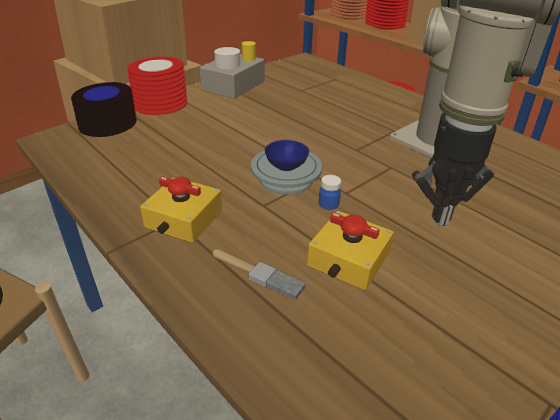

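The button at (355,226) is out and turned back to rest. The bowl, jar and brush have not moved, and the hand is clear at (445,215).

```bash
python3 -c "
from bench import r
print(r.hand_in())"
```

```text
the job is handed in; nothing more can be done
None
```

The left stop button was pressed until it latched, then its wing was pushed clockwise until it sprang back out; the hand is clear, nothing else moved, and the job is handed in (about 13 s).

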